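# Spring open the grinding-disc store with its release pin

## Task

Take the orange-handled release pin from its wooden stand and, keeping hold of it, feel through the yellow-framed slot in the lid of the blue disc store for the hidden latch pad, and press the pad down gently (never more than about 20 N on the pin's tip) until the drawer springs open. Then stand the pin back in its wooden stand, fully seated and upright, and leave the drawer open. Do not disturb the other things on the bench.

Things in the scene. Friction and masses are not known exactly. Their poses are not given: they have to be found in the camera images.
- store: Disc store: blue sheet-steel box fixed to the bench, 200 (x) x 240 (y) x 110 mm high, a grey drawer in its -x face. Origin: centre of its underside, +z up, -x towards the drawer's front. A loose red cup stands on the rear half of its lid.
- slot (a point): Centre of the mouth of the access slot, in the lid's top face (110 mm above the bench), yellow frame painted round it; axes as the store's. Slot 12 mm wide (x), 64 mm long (y), lid sheet 4 mm thick. Under it, at an unknown place along it, lies the hidden latch pad, in a 20 mm long opening (y) of a stiff guard plate; elsewhere along the slot the pin meets the guard plate.
- slot_end (a point): Middle of the slot's +y end, on the lid's top face. The pad: flat, 10 mm (x) by 16 mm (y), in the middle of the guard plate's opening, its centre up to 23 mm either way of the slot's middle along y; its top 20 to 26 mm below the lid's top face, the guard plate's top always 3 mm lower than the pad's. Both differ each time.
- lid_centre (a point): Centre of the lid's top face. How it feels: the pad sinks straight down on a soft spring (0.4 N/mm), 4 N to start it, 6 to 11 N when it has sunk 5 to 11 mm, its top then 31 mm below the lid, and the latch lets the drawer go; hard stop after 14.5 mm. The guard plate hardly gives (8 N/mm) and frees nothing. Released, the pad springs back up.
- drawer (a joint): How far the drawer is out, m: 0 shut and latched, 0.055 fully out. Once the latch lets go, a spring drives it all the way out towards the store's -x in under half a second and it stays out by itself.
- drawer_front (a point): Centre of the outer face of the drawer's grey front panel (228 mm wide, 48 mm high, 28 mm above the bench); a 90 mm wide steel finger lip at its top edge stands 13 mm proud. It moves with the drawer.
- pin: Release pin, 65 to 110 g: a steel rod 7 mm in diameter and 60 mm long with a round tip, under an orange square handle 20 x 20 mm and 45 mm high. Origin: the tip; +z up the rod to the handle (which spans z = 60 to 105 mm), x and y square to the handle's faces. At the start it stands upright in the stand, the handle's underside resting on the stand's top, its tip 4 mm above the bench.
- stand: Wooden block fixed to the bench, 56 x 56 x 64 mm high, with a vertical hole 10 mm in diameter right through its centre, its mouth bevelled 2 mm. Origin: centre of its underside, +z up.
- red_cup: Bystander: loose red cup, 56 mm across, 40 mm high, standing on the store's lid behind the slot. Origin: centre of its underside.
- screwdriver: Bystander: screwdriver with red handle, 200 mm long, lying on the bench between store and stand. Origin: the middle of its underside, x along it towards the tip.
- spray_can: Bystander: white spray can with a red band, 66 mm across, 190 mm high, far side of the bench. Origin: centre of its underside.
- screw_jar: Bystander: jar, 70 mm across, 85 mm high, far side of the bench. Origin: centre of its underside.
- offcut: Bystander: flat wooden offcut, 100 x 220 x 25 mm, on the left. Origin: centre of its underside.
- disc: Bystander: dark grinding disc lying flat, 115 mm across, 6 mm thick, with a 22 mm bore, on the right. Origin: centre of its underside.
- wrench: Bystander: wrench, 180 mm long, lying on the right. Origin: the middle of its underside.

How it is judged (in metres and radians):
On the way, in this order (a step that is already met when the one before it is completed fails the run):
1. the held pin's tip is more than 8 mm down in the slot (horizontal distance between pin and slot below 0.03 m and z of pin in the frame of slot below -0.008 m and contact force between the fingers and pin above 0.5 N), for 0.1 s.
2. the drawer has sprung out more than 40 mm while the gripper still holds the pin (value of joint drawer above 0.04 m and contact force between the fingers and pin above 0.5 N), for 0.1 s.
At the end, for the whole second after the job is handed in: The drawer is at least 45 mm out; the pin is released and at rest in the stand's hole, upright within 0.08 rad, its tip within 6 mm of the hole's axis and no more than 8 mm above the bench (handle within 4 mm of the stand's top) (value of joint drawer above 0.045 m and horizontal distance between pin and stand below 0.006 m and z of pin in the frame of stand below 0.008 m and angle between pin's own z axis and vertical below 0.08 rad and linear speed of pin below 0.02 m/s and contact force between the fingers and pin below 0.1 N); the robot touches nothing.
It fails at once if the pin's rod or tip is pressed on anything with more than 20 N (contact force between any of pin_c0, pin_c1 and anything else above 20 N).
It fails at once if a bystander is moved more than 30 mm (distance of any of red_cup, screwdriver, spray_can, screw_jar, offcut, disc, wrench from where it was at the start of the episode above 0.03 m).
It also fails if it takes over 72 s, if anything falls off the work surface, if the arm or the gripper's body presses on something with over 40 N, if the wrist force passes 120 N, or if a joint passes its speed limit or range.

## Robot

A 6-joint arm with a two-finger parallel gripper is mounted at the origin on the work surface. World frame = base frame: x ahead of the robot, y to its left, z up, the work surface at z = 0. Lengths are in mm, angles in rad, forces in N, time in s.
With the tool pointing down it reaches from about 275 to 750 mm from the base axis. Payload 10.2 kg.
Tool frame: the origin (TCP) lies midway between the tips of the shut fingers; the grasp point (between the pads) lies 19 mm behind it; z points along the fingers, y is the line along which they close (so a half turn about z gives the same grasp; the last joint's range is limited). The gripper opens to 88 mm and grips with 3 to 60 N. Pads are 18 mm wide; open, the fingers measure 123 mm over their backs; the gripper's body (75 mm by 187 mm) begins 45 mm behind the grasp point.
Start: joints at [1.077, 0.313, 1.498, -0, 1.331, -0.223], TCP at [140.451, 505.87, 238.72] pointing down, gripper open.
Joint ranges: [-2.94, 2.94], [-0.97, 2.17], [0.19, 2.56], [-1.23, 4.37], [0.02, 3.11], [-2.88, 2.88]. Speed limits (rad/s): [2.39, 2.39, 3.01, 3.14, 3.14, 3.14].

## Interface

Orientations are given as a unit quaternion [w, x, y, z].
In Python, from rig import monitor, grab_frame, ticket gives the robot as it stands. The module is installed in compiled form; this text tells all that it offers.
- The arm moves only by the tool step_arm, never from a script. Its argument "rows" is a list that holds one entry, the list of rows, each a list of 5 numbers: the shift along the tool's x, y, z scaled (see below), then the turn about the tool's z scaled (see below), then the closure, from 0 (fully open) to 1 (shut). A call has 1 to 5 rows; each row shifts and turns the commanded pose from where the row before left it, along the tool's axes as they then stand; what a row does not reach is not made up. The controller multiplies each number of a shift by 0.2 m and each number of a turn by 1.5 rad. A row lasts 1/8 s, in which the tool goes at most 62.5 mm and 10.7 degrees, less where a joint would pass 70% of its speed; a pose out of reach is approached as far as the arm can. A call with a number of a shift or a turn outside -1 to 1 is refused whole. A call with a gripper value outside its range is refused whole. The fingers move at their own pace and stop on an object; "squeeze" is the grip in N (left out, the last holds). Time passes only in rows, so rows that do not move let the fingers close. It gives the time, the measured TCP pose, the force, the opening and the grip force at its end, in the units of the state.
- monitor.get_state(): the state, without advancing time (a new reading comes with each control period).
- grab_frame(name): name is "side" or "top" or "wrist"; returns a dict with "color" (480x640x3 uint8, blue, green, red), "z_map" (480x640 float32, mm along the optical axis (not along the pixel's ray), 0 where there is no reading), "fx", "fy", "cx", "cy" (pixels), "world_from_camera" (4x4, takes a point from camera to world coordinates); the wrist camera has in their place "mount" (4x4, takes a point from camera to tool coordinates, whose origin is the TCP and whose axes are the flange's). Camera axes: x right, y up, looking along -z (the intrinsics and any distortion apply to the point x, -y, -z); pixel columns grow to the right and rows downward; lengths in mm; the calibration is good to about 2 mm. A picture is of the moment at which its call begins: read the wrist's pose just before it.
- ticket.job_done(): hands the job in; it is judged then, once.
The state is a dict: "time": time; "joint_positions": joint angles; "qvel": joint speeds; "tau": joint torques, N m; "tool_pos": TCP position; "orientation": TCP orientation; "wrist_force": force on the tool from outside, world axes, zero at the start; "moment": the same for the moment, N m; "gripper_width": finger opening in mm; "grip_force": force on a finger pad.
Only numpy, scipy, OpenCV 4.12 (cv2) and the standard library are available. Lean on these libraries where they do the work, as an engineer would, in place of code of your own. Each camera call takes 0.05 s, during which the arm holds its last target. There are 200 camera calls.

## Working session

There is one attempt and no reset: what is moved stays moved. The work goes in short steps, Python scripts to look and compute and a tool call to move; the robot and the scene stay as the last step left them, time stands still between calls to the robot, and variables do not carry over. Pictures are saved under pics/ and viewed, at most 10 in all, crops included, and the job is handed in when it is done.

Besides the shell and the picture viewer there is one more tool, called by a JSON object that holds its "method" and its "body". step_arm: Moves the arm, as the interface text tells. Its arguments: {"type":"object","properties":{"rows":{"type":"array"},"squeeze":{"type":"number"}},"required":["rows"]}

```bash
mkdir -p pics
cat > h.py <<'E'
from rig import monitor, grab_frame, ticket
import numpy as np, cv2
from scipy.spatial.transform import Rotation as R
def T_tool():
    s=monitor.get_state(); q=s["orientation"]; T=np.eye(4)
    T[:3,:3]=R.from_quat([q[1],q[2],q[3],q[0]]).as_matrix(); T[:3,3]=s["tool_pos"]; return T
def shot(name,fn=None):
    T=T_tool(); f=grab_frame(name)
    M=np.array(f["world_from_camera"]) if name!="wrist" else T@np.array(f["mount"])
    z=f["z_map"].astype(float); v,u=np.mgrid[:480,:640]
    P=np.stack([(u-f["cx"])/f["fx"]*z,-(v-f["cy"])/f["fy"]*z,-z,np.ones_like(z)],-1)@M.T
    P=P[...,:3]; P[z==0]=np.nan
    if fn: cv2.imwrite("pics/"+fn,f["color"])
    return f["color"],P,f,M
E
python3 - <<'E'
from h import *
s=monitor.get_state(); print({k:np.round(v,3) for k,v in s.items()})
for n in("top","side"):
    c,P,f,M=shot(n,n+"0.png"); np.savez(n+"0.npz",c=c,P=P); print(n,list(f.keys()),M.round(2).tolist(),f["fx"])
E
```

```text
{'time': np.float64(0.0), 'joint_positions': array([ 1.077,  0.313,  1.498, -0.   ,  1.331, -0.223]), 'qvel': array([-0.001, -0.001, -0.002,  0.   ,  0.   , -0.   ]), 'tau': array([ 1.0000e-03, -4.0221e+01, -2.5227e+01,  6.9000e-02,  3.5000e-02,
       -0.0000e+00]), 'tool_pos': array([140.342, 505.65 , 238.202]), 'orientation': array([-0.   ,  0.135,  0.991, -0.001]), 'wrist_force': array([ 0.103, -0.379,  0.364]), 'moment': array([ 0.013,  0.045, -0.002]), 'grip_force': np.float64(0.0), 'gripper_width': np.float64(87.96)}
top ['color', 'z_map', 'fx', 'fy', 'cx', 'cy', 'world_from_camera'] [[-0.02, 0.99, -0.11, 382.74], [-1.0, -0.02, -0.01, 32.16], [-0.01, 0.11, 0.99, 1563.02], [0.0, 0.0, 0.0, 1.0]] 533.0544258182891
side ['color', 'z_map', 'fx', 'fy', 'cx', 'cy', 'world_from_camera'] [[-0.98, 0.12, -0.15, 361.53], [-0.19, -0.53, 0.83, 1182.59], [0.02, 0.84, 0.54, 845.96], [0.0, 0.0, 0.0, 1.0]] 530.6562247410297
```

View pics/top0.png

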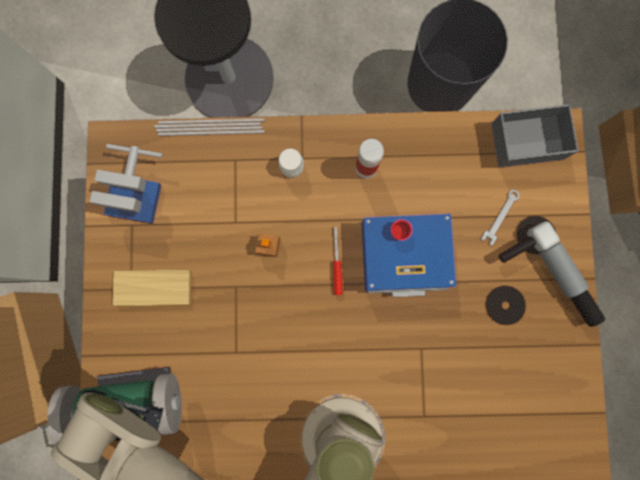

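View pics/side0.png

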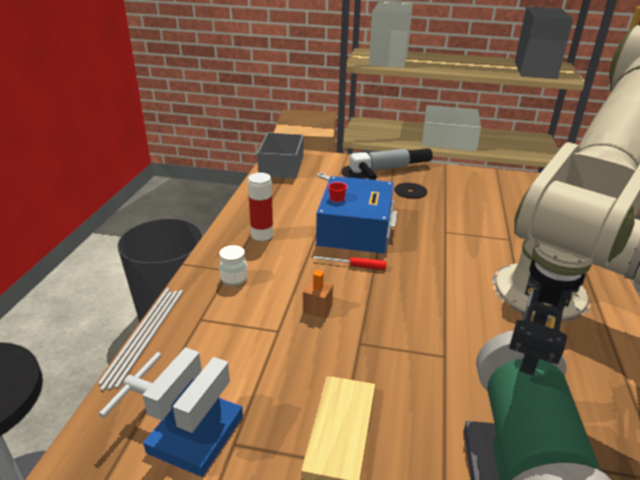

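Top view: pin and stand are near pixel (266,244), the slot near (410,270), and the cup at (401,230). The store is almost aligned with the world axes.

Run:
```python
from h import *
d=np.load("top0.npz"); c=d["c"]; P=d["P"]; hsv=cv2.cvtColor(c,cv2.COLOR_BGR2HSV)
def rep(n,m):
    v,u=np.where(m); X=P[m]; X=X[np.isfinite(X[:,0])]
    print(n,len(u),u.mean().round(1),v.mean().round(1),np.median(X,0).round(1)); return X
b=np.zeros((480,640),bool); b[205:300,355:465]=1
blue=b&(hsv[...,0]>100)&(hsv[...,0]<125)&(hsv[...,1]>120)&(abs(P[...,2]-110)<12)
X=rep("lid",blue); r=cv2.minAreaRect(X[:,:2].astype(np.float32)); print(r)
y=b&(hsv[...,0]>18)&(hsv[...,0]<32)&(hsv[...,1]>100)&(P[...,2]>90)
X=rep("slot",y); print(cv2.minAreaRect(X[:,:2].astype(np.float32)))
p=np.zeros_like(b); p[225:262,248:285]=1
s=p&(abs(P[...,2]-64)<10); X=rep("standtop",s); print(cv2.minAreaRect(X[:,:2].astype(np.float32)))
s=p&(P[...,2]>95); X=rep("handle",s); print(cv2.minAreaRect(X[:,:2].astype(np.float32)))
```

```text
lid 5270 409.4 253.0 [ 511.1 -205.1  110.9]
((515.1980590820312, -196.30535888671875), (196.38739013671875, 238.17649841308594), 1.2337995767593384)
slot 86 409.9 269.7 [ 463.9 -196.7  110.6]
((466.1258850097656, -197.92861938476562), (74.28153228759766, 19.452226638793945), 89.25824737548828)
standtop 334 267.4 243.8 [547.6 194.1  64.8]
((551.6542358398438, 196.62559509277344), (57.02622604370117, 56.56001663208008), 79.31128692626953)
handle 58 265.6 241.9 [550.9 196.  109.2]
((551.4686279296875, 196.49867248535156), (20.173620223999023, 19.707799911499023), 76.50133514404297)
```

{"method": "step_arm", "body": {"rows": [[[-0.24,-0.094,0,0,0],[-0.24,-0.094,0,0,0],[-0.24,-0.094,0,0,0],[-0.24,-0.094,0,0,0],[-0.24,-0.094,0,0,0]]], "squeeze": 25}}

```text
time: 0.72
tool_pos: [347.6, 349.8, 238.6]
orientation: [-0.0, 0.135, 0.991, -0.0]
wrist_force: [1.4, 0.2, 0.0]
gripper_width: 88.4
grip_force: 0.0
```

{"method": "step_arm", "body": {"rows": [[[-0.24,-0.094,0,0,0],[-0.24,-0.094,0,0,0],[-0.24,-0.094,0,0,0],[-0.2,-0.094,0,0,0],[0,0,0,0,0]]]}}

```text
time: 1.35
tool_pos: [505.1, 227.5, 237.9]
orientation: [-0.001, 0.137, 0.991, -0.0]
wrist_force: [-0.2, 1.7, 1.3]
gripper_width: 88.4
grip_force: 0.0
```

```bash
cat >> h.py <<'E'
def fwd(w):  # world xy target -> tool-frame shift in scaled units
    T=T_tool(); d=T[:3,:3].T@(np.append(w,T[2,3])-T[:3,3]); return (d/200).round(4)
E
python3 - <<'E'
from h import *
print(monitor.get_state()["time"],T_tool().round(3).tolist())
c,P,f,M=shot("wrist","w0.png"); print(np.array(f["mount"]).round(2).tolist(),f["fx"])
np.savez("w0.npz",c=c,P=P)
E
```

```text
1.35 [[-0.963, 0.271, -0.001, 505.133], [0.271, 0.963, -0.0, 227.525], [0.001, -0.001, -1.0, 237.89], [0.0, 0.0, 0.0, 1.0]]
[[-0.0, 0.96, 0.27, 68.6], [1.0, 0.0, -0.0, 0.45], [-0.0, 0.27, -0.96, -145.89], [0.0, 0.0, 0.0, 1.0]] 406.07146365651295
```

View pics/w0.png

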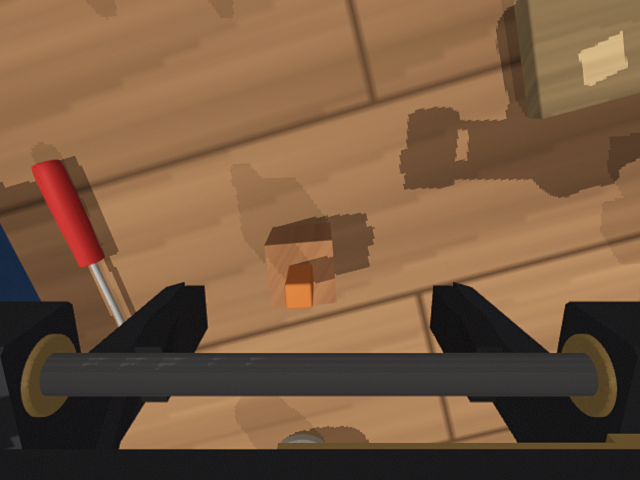

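The handle top is at about (299,293), aligned with the fingers, and the stand is below it. I'll measure it from this view.

Run:
```python
from h import *
d=np.load("w0.npz"); c=d["c"]; P=d["P"]; hsv=cv2.cvtColor(c,cv2.COLOR_BGR2HSV)
b=np.zeros((480,640),bool); b[255:312,262:340]=1
t=b&(P[...,2]>104)&(P[...,2]<114); X=P[t]; r=cv2.minAreaRect(X[:,:2].astype(np.float32)); print(len(X),X.mean(0),r)
s=b&(abs(P[...,2]-64)<5); X=P[s]; print(X.mean(0),cv2.minAreaRect(X[:,:2].astype(np.float32)))
print(fwd(r[0]))
```

```text
711 [550.96252588 199.93655485 108.52505329] ((551.8877563476562, 199.4977569580078), (20.052536010742188, 20.32274055480957), 77.68179321289062)
[554.16882343 199.69968456  63.93597803] ((556.2589721679688, 198.66036987304688), (56.53706741333008, 48.21040344238281), 78.39983367919922)
[-0.27   -0.0764 -0.0003]
```

{"method": "step_arm", "body": {"rows": [[[-0.135,-0.04,0,-0.02,0],[-0.135,-0.04,0,-0.02,0],[0,0,0.25,0,0],[0,0,0.25,0,0],[0,0,0,0,0]]]}}

```text
time: 2.02
tool_pos: [549.6, 201.0, 136.1]
orientation: [-0.003, 0.105, 0.995, -0.001]
wrist_force: [-0.4, 0.5, 0.6]
gripper_width: 88.1
grip_force: 0.0
```

Run:
```python
from h import *
T=T_tool(); print(T.round(3).tolist(), fwd([551.7,198.7]))
c,P,f,M=shot("wrist","w1.png"); hsv=cv2.cvtColor(c,cv2.COLOR_BGR2HSV)
X=P[np.isfinite(P[...,0])&(P[...,2]>103)&(P[...,2]<114)&(hsv[...,0]<14)&(hsv[...,1]>180)&(np.hypot(P[...,0]-551,P[...,1]-199)<25)]
print(len(X),cv2.minAreaRect(X[:,:2].astype(np.float32)))
```

```text
[[-0.978, 0.208, -0.007, 549.558], [0.208, 0.978, -0.001, 200.97], [0.007, -0.002, -1.0, 136.091], [0.0, 0.0, 0.0, 1.0]] [-0.0128 -0.0089 -0.0001]
1796 ((551.5867309570312, 199.4772186279297), (19.51170539855957, 20.229612350463867), 76.38123321533203)
```

{"method": "step_arm", "body": {"rows": [[[-0.012,-0.006,0,0.005,0],[0,0,0.165,0,0],[0,0,0.16,0,0],[0,0,0,0,0.5],[0,0,0,0,1]]]}}

```text
time: 2.7
tool_pos: [555.2, 198.8, 76.1]
orientation: [0.002, 0.109, 0.994, 0.0]
wrist_force: [-0.2, 0.8, -0.1]
gripper_width: 70.2
grip_force: 0.0
```

{"method": "step_arm", "body": {"rows": [[[0,0,0,0,1],[0,0,0,0,1],[0,0,0,0,1],[0,0,0,0,1]]]}}

```text
time: 3.2
tool_pos: [554.0, 198.6, 73.8]
orientation: [0.0, 0.109, 0.994, 0.0]
wrist_force: [0.5, -0.4, 0.4]
gripper_width: 30.0
grip_force: 0.0
```

{"method": "step_arm", "body": {"rows": [[[0.01,0,0.01,0,1],[0,0,0,0,1],[0,0,0,0,1],[0,0,0,0,1]]]}}

```text
time: 3.7
tool_pos: [552.0, 199.0, 71.7]
orientation: [-0.0, 0.109, 0.994, -0.0]
wrist_force: [0.3, -0.0, 1.0]
gripper_width: 20.0
grip_force: 25.0
```

{"method": "step_arm", "body": {"rows": [[[0,0,-0.1,0,1],[0,0,-0.25,0,1],[0,0,-0.25,0,1],[0,0,-0.24,0,1],[0,0,0,0,1]]]}}

```text
time: 4.32
tool_pos: [553.1, 199.3, 243.2]
orientation: [0.003, 0.109, 0.994, 0.001]
wrist_force: [0.8, -0.9, -1.5]
gripper_width: 19.7
grip_force: 25.0
```

Run:
```python
from h import *
T=T_tool(); print(T.round(3).tolist(), fwd([466,-198]),monitor.get_state()["wrist_force"],monitor.get_state()["grip_force"])
```

```text
[[-0.976, 0.216, 0.006, 553.072], [0.216, 0.976, 0.001, 199.251], [-0.006, 0.002, -1.0, 243.163], [0.0, 0.0, 0.0, 1.0]] [-0.0049 -2.0334 -0.0047] [ 0.76949217 -0.87920785 -1.51814709] 24.999904492869973
```

{"method": "step_arm", "body": {"rows": [[[0,-0.2,0,0,1],[0,-0.26,0,0,1],[0,-0.26,0,0,1],[0,-0.26,0,0,1],[0,-0.26,0,0,1]]]}}

```text
time: 4.95
tool_pos: [497.2, -44.4, 238.2]
orientation: [-0.001, 0.109, 0.994, 0.0]
wrist_force: [0.5, -0.5, -0.9]
gripper_width: 19.9
grip_force: 25.0
```

{"method": "step_arm", "body": {"rows": [[[0,-0.26,0,0,1],[0,-0.26,0,0,1],[0,-0.2,0,0,1],[0,0,0,0,1],[0,0,0,0,1]]]}}

```text
time: 5.58
tool_pos: [467.0, -182.9, 238.8]
orientation: [-0.001, 0.109, 0.994, 0.001]
wrist_force: [-0.3, 0.5, -0.7]
gripper_width: 19.6
grip_force: 25.0
```

Run:
```python
from h import *
T=T_tool(); print(T.round(3).tolist(), fwd([466,-198]))
c,P,f,M=shot("wrist","w2.png"); np.savez("w2.npz",c=c,P=P,M=M,K=[f["fx"],f["fy"],f["cx"],f["cy"]])
c,P,f,M=shot("top"); cv2.imwrite("pics/t2.png",cv2.resize(c[200:320,340:480],None,fx=5,fy=5)); 
hsv=cv2.cvtColor(np.load("w2.npz")["c"],cv2.COLOR_BGR2HSV); P=np.load("w2.npz")["P"]
y=(hsv[...,0]>18)&(hsv[...,0]<34)&(hsv[...,1]>120)&(abs(P[...,2]-110)<15)
X=P[y]; v,u=np.where(y); print(len(X)); 
if len(X): print(X.mean(0),cv2.minAreaRect(X[:,:2].astype(np.float32)),u.min(),u.max(),v.min(),v.max())
```

```text
[[-0.976, 0.216, -0.001, 466.995], [0.216, 0.976, 0.001, -182.89], [0.002, 0.001, -1.0, 238.793], [0.0, 0.0, 0.0, 1.0]] [-0.0115 -0.0748 -0.0001]
1374
[ 466.27753168 -195.91348076  110.18374812] ((466.4476318359375, -196.1990966796875), (20.993337631225586, 75.86914825439453), 1.1651573181152344) 243 354 204 255
```

View pics/w2.png

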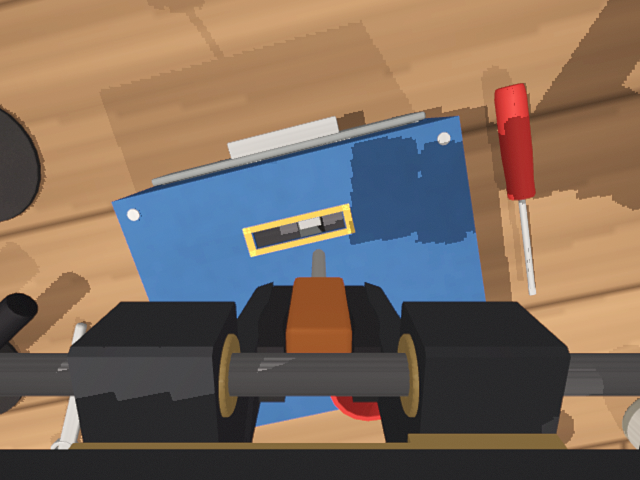

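The slot frame spans x 243–354, v 204–255. Inside it, a brighter patch near (311,224), with dark gaps around it, may be the pad. The rod tip is near (319,253). Next I'll check the depths inside the slot and the rod's position.

Run:
```python
from h import *
d=np.load("w2.npz"); P=d["P"]; c=d["c"]
a=np.radians(1.2); ex=np.array([np.cos(a),np.sin(a)]); ey=np.array([-ex[1],ex[0]])
Q=P[...,:2]-[466.4,-196.2]; x=Q@ex; y=Q@ey; z=P[...,2]
m=(z>60)&(z<104)&(abs(y)<45)&(abs(x)<15); v,u=np.where(m); m&=False; m[v,u]=True; 
for lo in range(-34,40,3):
    k=m&(y>=lo)&(y<lo+3)
    if k.sum(): print(lo,k.sum(),"z",np.percentile(z[k],[10,50,90]).round(1),"grey",np.median(c[k].mean(1)), "x",x[k].min().round(1),x[k].max().round(1))
r=np.zeros_like(m); r[245:280,305:333]=1; r&=(z>150)
X=P[r]; print("rod",len(X))
for zl in range(160,240,8):
    k=(X[:,2]>=zl)&(X[:,2]<zl+8)
    if k.sum(): print(zl,k.sum(),X[k].mean(0).round(1),X[k].min(0).round(1),X[k].max(0).round(1))
cv2.imwrite("pics/w2c.png",cv2.resize(c[195:275,235:365],None,fx=6,fy=6,interpolation=cv2.INTER_CUBIC))
```

```text
-34 59 z [82.2 83.  83.7] grey 68.33333333333333 x -0.3 11.9
-31 62 z [82.2 83.1 83.8] grey 68.33333333333333 x -0.2 12.0
-28 57 z [82.2 83.1 84. ] grey 68.66666666666667 x -0.2 11.8
-25 60 z [82.3 83.3 84.1] grey 68.5 x -0.1 12.1
-22 59 z [82.3 83.2 84. ] grey 68.33333333333333 x -0.0 12.0
-19 60 z [82.3 83.1 84. ] grey 69.16666666666666 x -0.3 11.8
-16 62 z [82.1 83.3 83.9] grey 112.5 x -0.1 12.1
-13 58 z [82.2 83.1 83.9] grey 115.5 x -0.1 12.1
-10 63 z [82.2 83.1 83.9] grey 115.66666666666667 x -0.3 12.0
-7 60 z [82.3 83.1 84.1] grey 115.0 x -0.2 11.4
-4 30 z [77.9 82.5 83.9] grey 78.33333333333334 x 0.2 12.0
-1 32 z [85.  85.8 86.9] grey 213.16666666666669 x -0.6 5.3
2 30 z [85.4 86.  86.8] grey 212.0 x -0.7 4.9
5 30 z [85.3 85.9 87.1] grey 211.66666666666666 x -1.0 5.0
8 31 z [85.6 86.3 87.4] grey 211.33333333333334 x -1.1 5.1
11 33 z [85.2 86.1 86.8] grey 212.33333333333334 x -0.7 5.3
14 18 z [80.  84.9 87.3] grey 168.83333333333331 x -0.5 11.2
17 59 z [82.  83.3 84.2] grey 114.33333333333333 x -0.0 11.9
20 61 z [82.2 83.1 84. ] grey 114.0 x 0.0 11.7
23 63 z [82.3 83.1 84. ] grey 112.66666666666667 x -0.1 11.9
26 63 z [82.3 83.2 84. ] grey 70.66666666666667 x -0.1 11.9
29 62 z [82.4 83.1 84.1] grey 91.33333333333334 x -0.1 11.9
32 5 z [82.9 83.2 83.6] grey 91.33333333333333 x 2.7 10.0
rod 443
168 14 [ 464.1 -181.8  174.6] [ 463.5 -184.6  173.3] [ 465.1 -179.2  175.8]
176 58 [ 464.2 -181.7  180.1] [ 463.2 -185.4  176.1] [ 467.7 -178.7  183.8]
184 68 [ 464.3 -181.5  188. ] [ 463.2 -185.2  184. ] [ 467.1 -178.7  191.9]
192 73 [ 464.2 -181.5  196.2] [ 463.2 -185.   192.1] [ 466.4 -178.7  199.9]
200 80 [ 464.2 -181.7  204.2] [ 463.  -185.6  200. ] [ 466.5 -178.8  208. ]
208 67 [ 464.  -181.5  211.5] [ 463.  -184.8  208.2] [ 465.9 -178.8  215.8]
232 83 [ 457.3 -180.1  234.4] [ 455.8 -185.3  232.1] [ 458.8 -174.8  236.6]
```

View pics/w2c.png

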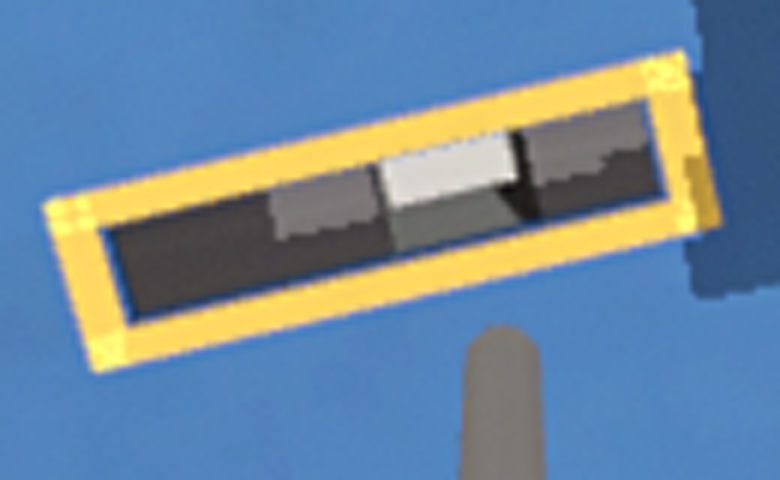

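The pad shows up clearly. It runs from about -2 to +15 mm along the slot (centre about +6.3 mm), with its top near z 86. The rod axis is about 0.9 mm off the TCP in y. I'll align over the pad.

{"method": "step_arm", "body": {"rows": [[[-0.0066,-0.039,0,0,1],[0,0,0.13,0,1],[0,0,0.13,0,1],[0,0,0,0,1],[0,0,0,0,1]]]}}

```text
time: 6.3
tool_pos: [467.2, -191.8, 188.8]
orientation: [0.001, 0.109, 0.994, -0.0]
wrist_force: [0.2, 0.9, -1.4]
gripper_width: 20.1
grip_force: 25.0
```

Run:
```python
from h import *
T=T_tool(); print(T.round(3).tolist(), monitor.get_state()["wrist_force"])
c,P,f,M=shot("wrist","w3.png"); z=P[...,2]
hsv=cv2.cvtColor(c,cv2.COLOR_BGR2HSV)
y=(hsv[...,0]>18)&(hsv[...,0]<34)&(hsv[...,1]>120)&(abs(z-110)<8); X=P[y]; print(len(X),cv2.minAreaRect(X[:,:2].astype(np.float32)))
r=(z>118)&(z<165)&(np.hypot(P[...,0]-466,P[...,1]+190)<12); X=P[r]; print(len(X))
for zl in range(112,165,8):
    k=(X[:,2]>=zl)&(X[:,2]<zl+8)
    if k.sum(): print(zl,k.sum(),X[k].mean(0).round(1),X[k].min(0).round(1),X[k].max(0).round(1))
v,u=np.where(y|r); print(u.min(),u.max(),v.min(),v.max())
cv2.imwrite("pics/w3c.png",cv2.resize(c[190:350,220:380],None,fx=3.7,fy=3.7,interpolation=cv2.INTER_CUBIC))
```

```text
[[-0.976, 0.216, 0.001, 467.235], [0.216, 0.976, -0.001, -191.793], [-0.001, -0.001, -1.0, 188.779], [0.0, 0.0, 0.0, 1.0]] [ 0.16556144  0.86625269 -1.44655545]
1929 ((466.4603271484375, -196.30682373046875), (21.27068328857422, 76.11341857910156), 0.9130544662475586)
359
120 29 [ 464.6 -190.7  125.8] [ 463.8 -194.4  122.7] [ 466.5 -187.9  127.9]
128 59 [ 464.6 -190.7  132.2] [ 463.5 -194.3  128.2] [ 467.8 -187.7  135.9]
136 67 [ 464.6 -190.5  139.9] [ 463.6 -194.1  136.1] [ 467.  -187.6  143.8]
144 75 [ 464.6 -190.6  147.9] [ 463.6 -194.   144.2] [ 466.8 -187.7  151.6]
152 82 [ 464.5 -190.7  155.9] [ 463.3 -194.6  152.1] [ 466.7 -187.8  159.9]
160 47 [ 464.3 -190.4  162.2] [ 463.5 -193.7  160.1] [ 466.2 -187.9  164.8]
242 377 216 278
```

View pics/w3c.png

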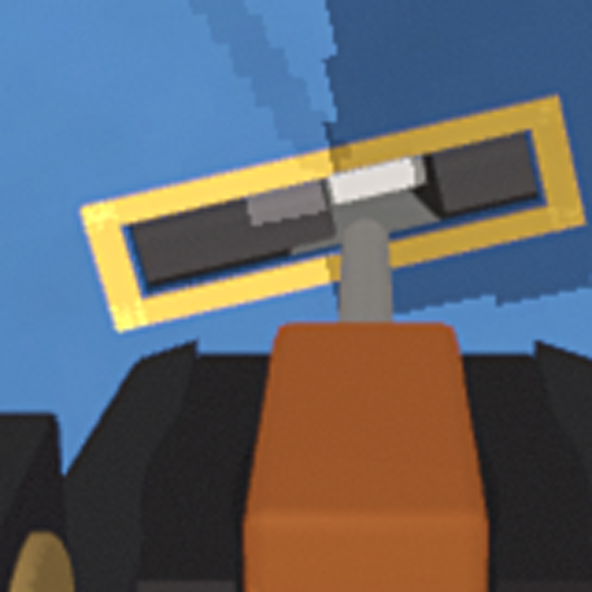

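The rod is about 0.7 mm too far +x and 1 mm off in y. I'll correct that and enter the slot gently.

{"method": "step_arm", "body": {"rows": [[[0.0045,0.004,0,0,1],[0,0,0.035,0,1],[0,0,0,0,1]]]}}

```text
time: 6.72
tool_pos: [465.9, -190.4, 180.2]
orientation: [-0.0, 0.109, 0.994, 0.0]
wrist_force: [-0.1, -0.1, -1.2]
gripper_width: 19.6
grip_force: 25.0
```

{"method": "step_arm", "body": {"rows": [[[0,0,0.025,0,1],[0,0,0.025,0,1],[0,0,0,0,1]]]}}

```text
time: 7.1
tool_pos: [465.9, -190.5, 170.2]
orientation: [-0.0, 0.109, 0.994, 0.0]
wrist_force: [0.1, 0.2, -1.0]
gripper_width: 20.1
grip_force: 25.0
```

{"method": "step_arm", "body": {"rows": [[[0,0,0.025,0,1],[0,0,0.025,0,1],[0,0,0.01,0,1],[0,0,0,0,1]]]}}

```text
time: 7.6
tool_pos: [466.0, -190.6, 158.6]
orientation: [-0.0, 0.109, 0.994, 0.0]
wrist_force: [-0.1, -0.1, -0.8]
gripper_width: 19.6
grip_force: 25.0
```

{"method": "step_arm", "body": {"rows": [[[0,0,0.01,0,1],[0,0,0.01,0,1],[0,0,0,0,1]]]}}

```text
time: 7.98
tool_pos: [466.0, -190.6, 154.6]
orientation: [-0.0, 0.109, 0.994, 0.0]
wrist_force: [-0.1, -0.2, -0.8]
gripper_width: 19.5
grip_force: 25.0
```

{"method": "step_arm", "body": {"rows": [[[0,0,0.01,0,1],[0,0,0,0,1]]]}}

```text
time: 8.22
tool_pos: [466.3, -190.7, 153.1]
orientation: [0.0, 0.109, 0.994, -0.0]
wrist_force: [-0.6, 0.4, 3.2]
gripper_width: 20.0
grip_force: 25.0
```

{"method": "step_arm", "body": {"rows": [[[0,0,0.005,0,1],[0,0,0,0,1]]]}}

```text
time: 8.48
tool_pos: [466.3, -190.8, 152.3]
orientation: [0.0, 0.109, 0.994, -0.0]
wrist_force: [-0.3, 0.6, 5.6]
gripper_width: 19.7
grip_force: 25.0
```

{"method": "step_arm", "body": {"rows": [[[0,0,0.005,0,1],[0,0,0,0,1]]]}}

```text
time: 8.72
tool_pos: [466.4, -190.8, 151.4]
orientation: [0.001, 0.109, 0.994, -0.0]
wrist_force: [-1.3, 1.6, 7.1]
gripper_width: 20.0
grip_force: 25.0
```

{"method": "step_arm", "body": {"rows": [[[0,0,0.005,0,1],[0,0,0,0,1]]]}}

```text
time: 8.98
tool_pos: [466.4, -190.8, 150.4]
orientation: [0.001, 0.109, 0.994, -0.0]
wrist_force: [-0.7, 0.9, 8.0]
gripper_width: 19.9
grip_force: 25.0
```

{"method": "step_arm", "body": {"rows": [[[0,0,0.005,0,1],[0,0,0.003,0,1],[0,0,0,0,1]]]}}

```text
time: 9.35
tool_pos: [466.4, -190.8, 148.9]
orientation: [0.001, 0.109, 0.994, -0.0]
wrist_force: [-1.1, 0.9, 7.7]
gripper_width: 19.5
grip_force: 25.0
```

{"method": "step_arm", "body": {"rows": [[[0,0,0.005,0,1],[0,0,0,0,1]]]}}

```text
time: 9.6
tool_pos: [466.4, -190.8, 148.0]
orientation: [0.001, 0.109, 0.994, -0.0]
wrist_force: [-0.8, 0.7, 7.8]
gripper_width: 20.1
grip_force: 25.0
```

{"method": "step_arm", "body": {"rows": [[[0,0,0.005,0,1],[0,0,0.005,0,1],[0,0,0,0,1]]]}}

```text
time: 9.98
tool_pos: [466.4, -190.8, 145.8]
orientation: [0.001, 0.109, 0.994, -0.0]
wrist_force: [-0.7, 1.1, 6.1]
gripper_width: 20.1
grip_force: 25.0
```

```bash
cat >> h.py <<'E'
def drawer():
    c,P,f,M=shot("top"); a=c[285:325,375:445]; b=np.load("top0.npz"); 
    z=P[...,2]; m=(P[...,0]>300)&(P[...,0]<425)&(abs(P[...,1]+196)<115)&(z>40)&(z<100); X=P[m]
    return len(X), X.min(0).round(1) if len(X) else None
E
python3 -c "
from h import *
print(drawer(), monitor.get_state()['wrist_force'])"
```

```text
(29, array([ 391.2, -310.3,   44.9])) [-0.79879648  1.11469604  7.0033159 ]
```

{"method": "step_arm", "body": {"rows": [[[0,0,0.005,0,1],[0,0,0.003,0,1],[0,0,0,0,1]]]}}

```text
time: 10.4
tool_pos: [466.4, -190.8, 144.2]
orientation: [0.001, 0.109, 0.994, -0.0]
wrist_force: [-0.5, 1.4, 7.2]
gripper_width: 19.9
grip_force: 25.0
```

```bash
python3 -c "
from h import *
print(drawer(), monitor.get_state()['wrist_force'])
P=np.load('top0.npz')['P'];z=P[...,2]; m=(P[...,0]>300)&(P[...,0]<425)&(abs(P[...,1]+196)<115)&(z>40)&(z<100);print(m.sum(),P[m].min(0))
c,P,f,M=shot('side'); z=P[...,2]; m=(P[...,0]>300)&(P[...,0]<425)&(abs(P[...,1]+196)<125)&(z>40)&(z<100);print('side',m.sum(),P[m].min(0))
P=np.load('side0.npz')['P'];z=P[...,2]; m=(P[...,0]>300)&(P[...,0]<425)&(abs(P[...,1]+196)<125)&(z>40)&(z<100);print(m.sum(),P[m].min(0))
"
```

```text
(51, array([ 355.4, -310.5,   40.3])) [-1.59631533  0.60680279  7.16973168]
345 [ 397.38552725 -309.77652572   42.42057106]
side 315 [ 341.05489276 -311.01737882   40.00571039]
263 [ 395.16002985 -307.87669892   41.1293356 ]
```

The side camera shows the drawer 54 mm out. I'll retract and go back to the stand.

{"method": "step_arm", "body": {"rows": [[[0,0,-0.05,0,1],[0,0,-0.1,0,1],[0,0,-0.15,0,1],[0,0,-0.2,0,1],[0,0,0,0,1]]]}}

```text
time: 11.12
tool_pos: [466.8, -191.0, 246.1]
orientation: [0.002, 0.109, 0.994, -0.001]
wrist_force: [1.4, -0.7, -1.5]
gripper_width: 19.6
grip_force: 25.0
```

{"method": "step_arm", "body": {"rows": [[[0,0.2,0,0,1],[0,0.26,0,0,1],[0,0.26,0,0,1],[0,0.26,0,0,1],[0,0.26,0,0,1]]]}}

```text
time: 11.75
tool_pos: [519.5, 53.3, 242.3]
orientation: [-0.001, 0.109, 0.994, -0.0]
wrist_force: [1.1, -0.4, -0.2]
gripper_width: 19.7
grip_force: 25.0
```

{"method": "step_arm", "body": {"rows": [[[0,0.26,0,0,1],[0,0.26,0,0,1],[0,0.18,0,0,1],[0,0,0,0,1],[0,0,0,0,1]]]}}

```text
time: 12.38
tool_pos: [549.7, 187.6, 242.6]
orientation: [-0.001, 0.109, 0.994, -0.0]
wrist_force: [-0.1, -0.9, -0.6]
gripper_width: 19.7
grip_force: 25.0
```

Run:
```python
from h import *
print(T_tool().round(3).tolist(),fwd([552,199]))
```

```text
[[-0.976, 0.217, -0.002, 549.741], [0.217, 0.976, -0.001, 187.585], [0.002, -0.001, -1.0, 242.606], [0.0, 0.0, 0.0, 1.0]] [ 0.0013  0.0582 -0.    ]
```

{"method": "step_arm", "body": {"rows": [[[0.0013,0.0582,0,0,1],[0,0,0.2,0,1],[0,0,0.2,0,1],[0,0,0.07,0,1],[0,0,0,0,1]]]}}

```text
time: 13.0
tool_pos: [552.5, 199.5, 149.7]
orientation: [-0.0, 0.109, 0.994, -0.0]
wrist_force: [0.5, -0.3, -0.9]
gripper_width: 19.7
grip_force: 25.0
```

Run:
```python
from h import *
print(T_tool().round(3).tolist(),fwd([552,199]))
c,P,f,M=shot("wrist"); z=P[...,2]
cv2.imwrite("pics/w4c.png",cv2.resize(c[170:350,220:420],None,fx=3.3,fy=3.3,interpolation=cv2.INTER_CUBIC))
X=P[(z>82)&(z<136)&(np.hypot(P[...,0]-552,P[...,1]-199)<12)]
for zl in range(74,136,10):
    k=(X[:,2]>=zl)&(X[:,2]<zl+10)
    if k.sum(): print(zl,k.sum(),X[k].mean(0).round(1),X[k].min(0).round(1),X[k].max(0).round(1))
m=(abs(z-64)<4)&(np.hypot(P[...,0]-552,P[...,1]-199)<50)
X=P[m]; print(X.mean(0),cv2.minAreaRect(X[:,:2].astype(np.float32)))
```

```text
[[-0.976, 0.217, -0.0, 552.514], [0.217, 0.976, -0.0, 199.503], [0.0, -0.0, -1.0, 149.705], [0.0, 0.0, 0.0, 1.0]] [ 0.002 -0.003  0.   ]
74 2 [549.8 201.4  83.6] [549.6 201.1  83.4] [549.9 201.6  83.9]
84 65 [549.8 200.6  89.6] [548.7 196.9  84.2] [551.7 203.5  93.9]
94 82 [549.9 200.8  99.1] [548.6 197.1  94.1] [552.8 203.6 103.8]
104 96 [549.8 200.8 109.1] [548.8 197.3 104.1] [552.3 203.6 113.8]
114 101 [549.7 200.7 119. ] [548.7 196.9 114. ] [551.8 203.6 123.8]
124 16 [549.3 200.9 125.2] [548.8 198.8 124. ] [550.  202.8 126.8]
[548.04079823 200.39752979  63.88513171] ((551.7431030273438, 199.49378967285156), (56.23393249511719, 55.75798034667969), 79.05660247802734)
```

View pics/w4c.png

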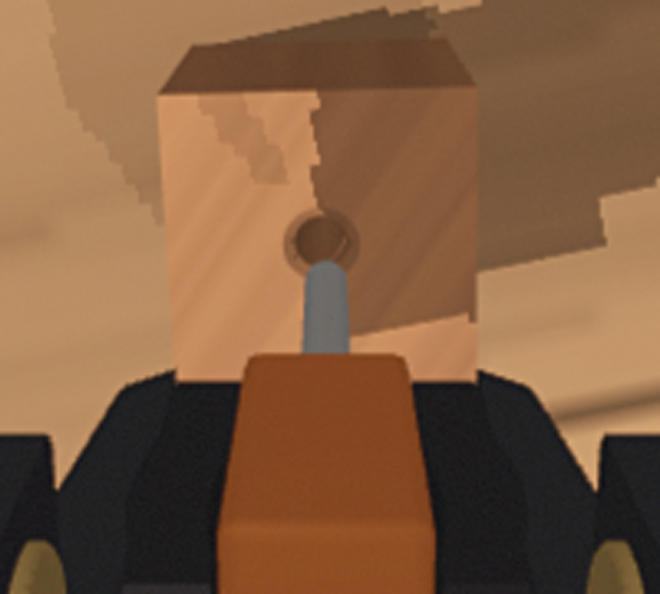

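The rod sits just in front of the hole in this view and is upright. It's about 1 mm off in y, so I'll correct that and insert.

{"method": "step_arm", "body": {"rows": [[[0.0015,-0.004,0,0,1],[0,0,0.06,0,1],[0,0,0,0,1]]]}}

```text
time: 13.42
tool_pos: [551.4, 198.8, 136.6]
orientation: [-0.001, 0.109, 0.994, -0.0]
wrist_force: [-0.9, 0.0, -1.1]
gripper_width: 19.8
grip_force: 25.0
```

{"method": "step_arm", "body": {"rows": [[[0,0,0.015,0,1],[0,0,0.015,0,1],[0,0,0.015,0,1],[0,0,0,0,1]]]}}

```text
time: 13.92
tool_pos: [551.8, 198.9, 128.3]
orientation: [-0.0, 0.109, 0.994, -0.0]
wrist_force: [-0.2, 0.8, -0.3]
gripper_width: 20.1
grip_force: 25.0
```

{"method": "step_arm", "body": {"rows": [[[0,0,0.025,0,1],[0,0,0.025,0,1],[0,0,0.025,0,1],[0,0,0,0,1]]]}}

```text
time: 14.42
tool_pos: [551.7, 198.9, 113.0]
orientation: [-0.0, 0.109, 0.994, -0.0]
wrist_force: [0.6, -0.9, -1.5]
gripper_width: 19.6
grip_force: 25.0
```

{"method": "step_arm", "body": {"rows": [[[0,0,0.05,0,1],[0,0,0.05,0,1],[0,0,0.05,0,1],[0,0,0.03,0,1],[0,0,0,0,1]]]}}

```text
time: 15.05
tool_pos: [551.7, 198.9, 77.0]
orientation: [-0.0, 0.109, 0.994, -0.0]
wrist_force: [-0.7, 0.1, -1.1]
gripper_width: 19.6
grip_force: 25.0
```

{"method": "step_arm", "body": {"rows": [[[0,0,0.01,0,1],[0,0,0.01,0,1],[0,0,0,0,1]]]}}

```text
time: 15.42
tool_pos: [551.9, 198.9, 73.5]
orientation: [-0.0, 0.109, 0.994, -0.0]
wrist_force: [-0.7, 0.2, -0.7]
gripper_width: 20.1
grip_force: 25.0
```

{"method": "step_arm", "body": {"rows": [[[0,0,0.003,0,1],[0,0,0,0,1]]]}}

```text
time: 15.68
tool_pos: [551.9, 198.9, 73.0]
orientation: [0.0, 0.109, 0.994, 0.0]
wrist_force: [-0.8, -1.0, -0.2]
gripper_width: 19.6
grip_force: 25.0
```

Roughly 1 mm above the seat, so I'll release here.

{"method": "step_arm", "body": {"rows": [[[0,0,0,0,0.6],[0,0,0,0,0.4],[0,0,0,0,0.2],[0,0,0,0,0],[0,0,0,0,0]]]}}

```text
time: 16.3
tool_pos: [551.9, 198.9, 72.9]
orientation: [0.0, 0.109, 0.994, -0.0]
wrist_force: [-0.2, -0.3, 0.5]
gripper_width: 67.6
grip_force: 0.0
```

{"method": "step_arm", "body": {"rows": [[[0,0,0,0,0],[0,0,-0.1,0,0],[0,0,-0.2,0,0],[0,0,-0.25,0,0],[0,0,0,0,0]]]}}

```text
time: 16.92
tool_pos: [553.3, 199.2, 186.7]
orientation: [0.003, 0.109, 0.994, 0.001]
wrist_force: [-0.3, -0.7, -0.9]
gripper_width: 88.0
grip_force: 0.0
```

Run:
```python
from h import *
c,P,f,M=shot("wrist"); z=P[...,2]; cv2.imwrite("pics/w5.png",c)
k=np.hypot(P[...,0]-552,P[...,1]-199)<40
for n,m in(("handle",k&(z>95)&(z<125)),("top",k&(abs(z-64)<4))):
    X=P[m]; print(n,len(X),np.median(X,0).round(1),np.percentile(X[:,2],[5,95]).round(1),cv2.minAreaRect(X[:,:2].astype(np.float32)))
c,P,f,M=shot('side'); z=P[...,2]; m=(P[...,0]>300)&(P[...,0]<425)&(abs(P[...,1]+196)<125)&(z>40)&(z<100);print('drawer',P[m].min(0))
print(monitor.get_state()["tool_pos"],monitor.get_state()["gripper_width"])
```

```text
handle 1305 [550.  200.  108.6] [100.4 109.8] ((551.7413940429688, 199.64634704589844), (20.012189865112305, 20.48188591003418), 76.86203002929688)
top 4965 [544.5 201.8  63.9] [62.8 65.1] ((552.0253295898438, 199.24790954589844), (55.68171310424805, 56.51952362060547), 79.03675842285156)
drawer [ 341.15632882 -312.24255424   40.18333177]
[551.65758233 198.88577902 182.49674313] 87.96650235204362
```

View pics/w5.png

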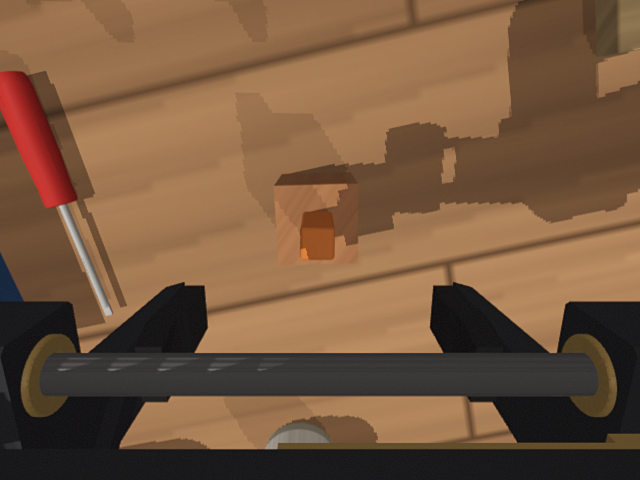

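The pin stands seated at (318,240), upright, with its handle top at 109 mm, as at the start. The gripper is clear and the drawer is out.

```bash
python3 -c "
from h import *
print(ticket.job_done())"
```

```text
the job is handed in; nothing more can be done
None
```

The job is handed in: the drawer was pressed open and measured about 54 mm out, and the pin is back in its stand, seated and upright; wrist force stayed near 8–9 N while pressing, and the verdict was not shown.

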